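# Lock the loaded tube carousel

## Task

Of the two round test-tube carousels, the one holding test tubes is unlocked: take the winged steel spring collar at the top of its spindle, pull it straight up against its spring, turn it clockwise (seen from above) a little less than a quarter turn, about 70 degrees, and let it go so that it springs fully down into its deep slots and is locked. Leave the collar of the empty carousel alone.

Things in the scene. Friction and masses are not known exactly. Their poses are not given: they have to be found in the camera images.
- rack_collar (a point): Winged steel collar on top of the carousel with tubes: bar 62 mm long (x axis), 26 wide (y axis, the flat faces to grip), 36 high. Point: on the upright spindle axis, 24 mm above the bar's underside, 12 below its top, about 239 mm over the table unlocked, 229 locked; moves with the collar, z up. The crown under it (64 mm wide) is 14 mm (locked 4) below the bar; all else near is under 190 mm high.
- rack_lift (a joint): Height of that collar (m): 0 = fully down in its deep slots (locked), 0.010 = resting on the unlocked shelf, 0.030 = end of travel. A spring pushes it down (with its weight about 5.5 N at 0, 7.5 N at 0.010, 9.5 N at 0.020). It passes the ridge between shelf and slots only above 0.016: pull it up about 12 mm from the shelf (more than 6, less than 20).
- rack_turn (a joint): Turn of that collar about its upright spindle (rad), growing counterclockwise seen from above: 0 = in line with the deep slots (it drops in from -0.3, a stop, to about 0.25), 1.1 to 1.3 = unlocked on its shelf; so turn it clockwise by its reading. It turns easily when lifted, and cannot pass the ridge (at about 0.6) otherwise. The carousel itself is fixed.
- spare_collar (a point): The like collar of the empty carousel (no tubes), also unlocked, to be left alone: same sizes, point and axes. Both carousels are fixed to the table: white discs 196 mm across on a brown spindle, holes and tubes in a ring of 78 mm radius.
Not all that is in view belongs to the job. Leave any black look-alike of the part that bears rack_collar alone.

How it is judged (in metres and radians):
On the way:
1. the loaded carousel's collar is pulled up off its shelf (value of joint rack_lift above 0.0145 m), for 0.1 s.
At the end, for the whole second after the job is handed in: The loaded carousel's collar is turned to its deep slots (within 0.35 rad of 0), down to within 3 mm of fully home, and released (value of joint rack_lift below 0.003 m and value of joint rack_turn between -0.35 and 0.35 rad); the robot touches nothing.
It fails at once if the empty carousel's collar is lifted or moved by more than 4 mm (distance of spare_collar from where it was at the start of the episode above 0.004 m).
It also fails if it takes over 35 s, if anything falls off the work surface, if the arm or the gripper's body presses on something with over 40 N, if the wrist force passes 120 N, or if a joint passes its speed limit or range.

## Robot

A 6-joint arm with a two-finger parallel gripper is mounted at the origin on the work surface. World frame = base frame: x ahead of the robot, y to its left, z up, the work surface at z = 0. Lengths are in m, angles in degrees, forces in N, time in s.
With the tool pointing down it reaches from about 0.325 to 0.925 m from the base axis. Payload 3.1 kg.
Tool frame: the origin (TCP) lies on the centre line of the jaws, within the pads' length; the fingertips stand 22 mm ahead of it and the grasp point (between the pads) lies 3 mm ahead of it; z points along the fingers, y is the direction in which the jaws open and shut (so a half turn about z gives the same grasp; the last joint's range is limited). The gripper opens to 85 mm and grips with 20 to 120 N. Pads are 22 mm wide; open, the fingers measure 114 mm over their backs; the gripper's body (76 mm by 85 mm) begins 54 mm behind the grasp point. The pads swing forward as they close: fully open they stand 13 mm farther back than shut.
Start: joints at [57.685, 12.427, 92.441, -0, 75.132, -6.429], TCP at [0.273, 0.562, 0.253] pointing down, gripper open.
Joint ranges: [-157.48, 157.48], [-44.54, 120.13], [17.64, 146.25], [-64.5, 244.5], [7.68, 150.69], [-147.95, 147.95]. Speed limits (degrees/s): [159.86, 159.86, 180, 180, 180, 180].

## Interface

Orientations are given as a 3x3 rotation matrix whose columns are the frame's x, y, z axes.
In Python, from cell import monitor, viewer, workorder, search_frame, trace, mark_of gives the robot as it stands. The module is installed in compiled form; this text tells all that it offers.
- The arm moves only by the tool step_arm, never from a script. Its argument "targets" is a list of rows, each a list of 3 entries, a list of its own where there are three numbers: the shift along the world's x, y, z in cm, then the turn about the world's z in rad, then the finger opening in cm, from 0 to 8.54. A call has 1 to 20 rows; each row shifts and turns the commanded pose from where the row before left it; what a row does not reach is not made up. A row lasts 1/10 s, in which the tool goes at most 50 mm and 8.59 degrees, less where a joint would pass 70% of its speed; a pose out of reach is approached as far as the arm can. A call with a gripper value outside its range is refused whole. The fingers move at their own pace and stop on an object; "grip_force" is the grip in N (left out, the last holds). Time passes only in rows, so rows that do not move let the fingers close. It gives the time, the measured TCP pose, the force and the opening at its end, in the units of the state.
- monitor.state(): the state, without advancing time (a new reading comes with each control period).
- viewer.capture(name): name is "scene" or "top" or "wrist"; returns a dict with "image" (384x512x3 uint8, red, green, blue), "vfov" (degrees; the focal length in pixels is half the picture's height over the tangent of half this angle, whatever the lens; pixels are square), "cx", "cy" (the principal point, pixels), "D" ([k1, k2, p1, p2, k3] as OpenCV has them; the pictures are not rectified), "rvec" (rotation vector, rad) and "tvec" (3), from world to camera coordinates, as OpenCV has them. Camera axes: x right, y down, z forward; pixel columns grow to the right and rows downward; lengths in m; the calibration is good to about 2 mm. A picture is of the moment at which its call begins. There is no depth.
- workorder.sign_off(): hands the job in, once; it reports no verdict.
Trained networks look in a picture, given as the dict that the camera call returned (one of the last four; its "shot" number tells which), for a name from the list of things; names that differ only in an ending like _2 or _b are one class to them, and where a whole thing is asked for, a point or a joint stands for the part that bears it (a point fixed in the world has none). Each returns a list of dicts, best first, with "score" (0 to 1); they miss things now and then, are a little off and sometimes report something else, mostly with a low value. They report only what shows in the picture. A call takes as long as a camera call. They do not tell look-alikes from the thing itself.
- search_frame(picture, query): "at" ([column, row] in pixels, amid what is visible of it).
- trace(picture, query): "region" (384x512 bool, what is visible of it) and "at" ([column, row] in pixels, amid what is visible of it).
- mark_of(picture, query): "at" ([column, row] in pixels: a listed point, or the origin of a listed thing).
The state is a dict: "time_s": time; "joint_pos": joint angles; "joint_vel": joint speeds; "tau": joint torques, N m; "tool_pos": TCP position; "tool_rot": TCP orientation; "ft_force": force on the tool from outside, world axes, zero at the start; "moment": the same for the moment, N m; "width": finger opening in m.
Only numpy, scipy, OpenCV 4.12 (cv2) and the standard library are available. Lean on these libraries where they do the work, as an engineer would, in place of code of your own. Each camera call takes 0.05 s, during which the arm holds its last target.

## Working session

There is one attempt and no reset: what is moved stays moved. The work goes in short steps, Python scripts to look and compute and a tool call to move; the robot and the scene stay as the last step left them, time stands still between calls to the robot, and variables do not carry over. Pictures are saved under pics/ and viewed, and the job is handed in when it is done.

Besides the shell and the picture viewer there is one more tool, called after "Emit:" by a JSON object that holds its "fn" and its "kwargs", one argument or row to a line. step_arm: Moves the arm, as the interface text tells. Its arguments: {"type":"object","properties":{"targets":{"type":"array"},"grip_force":{"type":"number"}},"required":["targets"]}

```bash
mkdir -p pics
cat > h.py <<'E'
import numpy as np, cv2
from cell import monitor, viewer, workorder, search_frame, trace, mark_of
def K(p):
    f=192/np.tan(np.radians(p['vfov'])/2); return np.array([[f,0,p['cx']],[0,f,p['cy']],[0,0,1.]])
def ray(p,at):
    u=cv2.undistortPoints(np.array([[at]],float),K(p),np.array(p['D'],float))[0,0]
    R=cv2.Rodrigues(np.array(p['rvec'],float))[0]; t=np.array(p['tvec'],float).ravel()
    return -R.T@t, R.T@np.array([u[0],u[1],1])
def atz(p,at,z):
    o,d=ray(p,at); return o+d*(z-o[2])/d[2]
def proj(p,X):
    return cv2.projectPoints(np.array(X,float).reshape(-1,3),np.array(p['rvec'],float),np.array(p['tvec'],float),K(p),np.array(p['D'],float))[0].reshape(-1,2)
def tri(rs):
    A=0;b=0
    for o,d in rs:
        d=d/np.linalg.norm(d);M=np.eye(3)-np.outer(d,d);A=A+M;b=b+M@o
    return np.linalg.solve(A,b)
def save(p,n): cv2.imwrite('pics/'+n,p['image'][:,:,::-1])
E
python3 - <<'E'
from h import *
s=monitor.state();print(s['time_s'],s['tool_pos'],s['tool_rot'],s['ft_force'],s['width'])
for n in('scene','top','wrist'):
    p=viewer.capture(n);save(p,n+'0.png')
    for q in('rack_collar','spare_collar'):
        print(n,q,[(np.round(m['at'],1),round(m['score'],2),atz(p,m['at'],.239).round(4)) for m in mark_of(p,q)])
E
```

```text
0.0 [0.27241711 0.56165799 0.25195663] [[-8.99688760e-01  4.36530039e-01 -1.28829764e-03]
 [ 4.36531864e-01  8.99686428e-01 -2.06489407e-03]
 [ 2.57675615e-04 -2.42014496e-03 -9.99997038e-01]] [-0.31275766 -0.64500037  0.37200025] 0.0853190350415854
scene rack_collar [(array([162.6, 204.5]), 0.89, array([ 0.4918, -0.1937,  0.239 ])), (array([324.5,  92. ]), 0.52, array([0.2883, 0.2107, 0.239 ]))]
scene spare_collar [(array([394.5, 178.2]), 0.56, array([0.5673, 0.2179, 0.239 ]))]
top rack_collar [(array([149.5, 271.8]), 0.87, array([0.2738, 0.2154, 0.239 ])), (array([344.5, 168.9]), 0.76, array([ 0.5024, -0.1894,  0.239 ]))]
top spare_collar [(array([165.6, 132.7]), 0.82, array([0.5746, 0.204 , 0.239 ]))]
wrist rack_collar []
wrist spare_collar []
```

View pics/scene0.png

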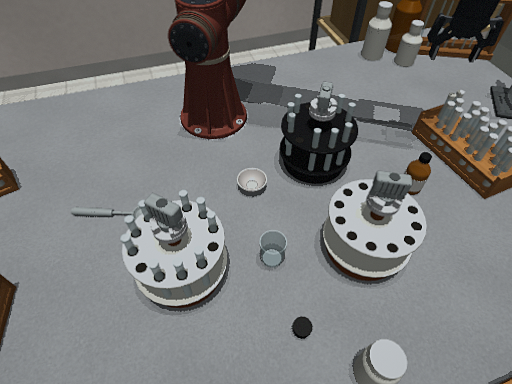

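View pics/top0.png

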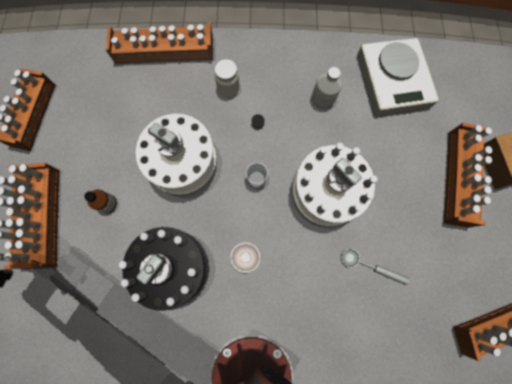

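Run:
```python
from h import *
P={n:viewer.capture(n) for n in('scene','top')}
m={n:min(mark_of(P[n],'rack_collar'),key=lambda r:np.linalg.norm(np.array(r['at'])-([162,204] if n=='scene' else [344,169])))['at'] for n in P}
X=tri([ray(P[n],m[n]) for n in P]);print(m,X,[proj(P[n],X) for n in P])
for n,(c,r) in {'scene':(165,215),'top':(342,175)}.items():
    im=P[n]['image'][r-45:r+45,c-45:c+45,::-1]; cv2.imwrite(f'pics/{n}z.png',cv2.resize(im,None,fx=6,fy=6,interpolation=2))
a=cv2.imread('pics/scenez.png');b=cv2.imread('pics/topz.png');cv2.imwrite('pics/z1.png',cv2.resize(np.hstack([a,b]),(800,400)))
for n in P:
    for t in trace(P[n],'rack_collar'):
        print(n,np.round(t['at']),t['score'],t['region'].sum())
```

```text
{'scene': [165.6, 206.6], 'top': [346.6, 167.6]} [ 0.50354438 -0.19052577  0.24664252] [array([[164.72477443, 206.57728174]]), array([[345.9354406 , 167.49365378]])]
scene [321.  95.] 0.85 303
scene [165. 206.] 0.66 800
top [347. 172.] 0.77 421
top [155. 268.] 0.56 459
```

View pics/z1.png

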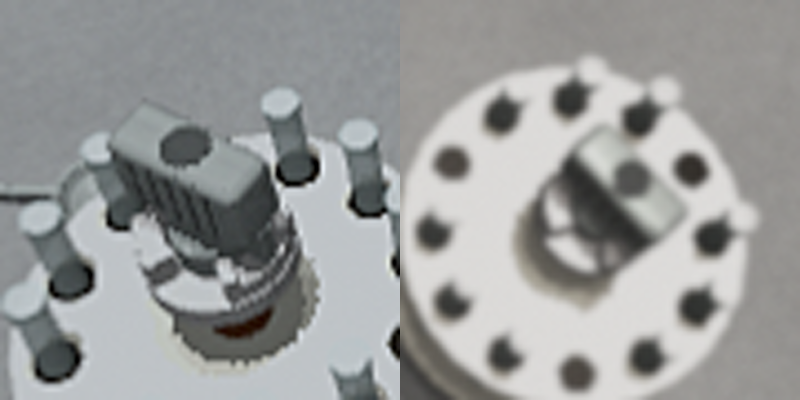

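Run:
```python
from h import *
P={n:viewer.capture(n) for n in('scene','top')}
T=lambda x,y:(342-45+(x-400)*.225-.4,175-45+y*.225-.4)
S=lambda x,y:(165-45+x*.225-.4,215-45+y*.225-.4)
t,s=P['top'],P['scene']
print(atz(t,T(632,178),.251),atz(s,S(185,147),.251),tri([ray(t,T(632,178)),ray(s,S(185,147))]))
c=[atz(t,T(*q),.251)[:2] for q in((607,125),(687,212),(655,245),(575,160))]
d=[atz(s,S(*q),.251)[:2] for q in((145,102),(272,163),(225,207),(112,140))]
for c in(c,d):
    print(np.round(c,4),np.mean(c,0)); 
    for i,j in((0,1),(3,2)): v=c[j]-c[i];print(np.degrees(np.arctan2(v[1],v[0])),np.linalg.norm(v))
# white disc centre check
```

```text
[ 0.49775393 -0.19538616  0.251     ] [ 0.49702309 -0.19441787  0.251     ] [ 0.4975723  -0.19474249  0.2518449 ]
[[ 0.5239 -0.184 ]
 [ 0.4818 -0.2217]
 [ 0.4651 -0.2055]
 [ 0.5058 -0.1679]] [ 0.49414619 -0.19476119]
-138.17163342903174 0.056503929690327186
-137.25495808185417 0.055429769808743604
[[ 0.4703 -0.2054]
 [ 0.515  -0.1649]
 [ 0.5293 -0.1851]
 [ 0.4849 -0.2199]] [ 0.49987216 -0.19381811]
42.21010840570436 0.06032608183494842
38.06879405701609 0.05647086120626889
```

Emit:
{"fn": "step_arm", "kwargs": {
  "targets": [
    [[0,0,4.5],0,8.5],
    [[0,0,4.5],0,8.5],
    [[1.25,-4.2,0],-0.11,8.5],
    [[1.25,-4.2,0],-0.11,8.5],
    [[1.25,-4.2,0],-0.11,8.5],
    [[1.25,-4.2,0],-0.11,8.5],
    [[1.25,-4.2,0],-0.11,8.5],
    [[1.25,-4.2,0],-0.11,8.5],
    [[1.25,-4.2,0],-0.11,8.5],
    [[1.25,-4.2,0],-0.11,8.5],
    [[1.25,-4.2,0],-0.11,8.5],
    [[1.25,-4.2,0],-0.11,8.5],
    [[1.25,-4.2,0],-0.11,8.5],
    [[1.25,-4.2,0],-0.11,8.5],
    [[1.25,-4.2,0],-0.11,8.5],
    [[1.25,-4.2,0],-0.11,8.5],
    [[1.25,-4.2,0],-0.11,8.5],
    [[1.25,-4.2,0],-0.11,8.5],
    [[1.25,-4.2,0],-0.11,8.5],
    [[1.25,-4.2,0],-0.11,8.5]
  ]
}}

```text
time_s: 2.85
tool_pos: [0.4981, -0.1956, 0.3435]
tool_rot: [[0.762, 0.648, 0.001], [0.648, -0.762, -0.0], [0.0, 0.001, -1.0]]
ft_force: [0.3, 0.7, 0.4]
width: 0.0847
```

Emit:
{"fn": "step_arm", "kwargs": {
  "targets": [
    [[0,0,0],0,8.5],
    [[0,0,0],0,8.5],
    [[0,0,0],0,8.5]
  ]
}}

```text
time_s: 3.15
tool_pos: [0.4976, -0.1929, 0.3432]
tool_rot: [[0.758, 0.653, -0.0], [0.653, -0.758, 0.001], [0.0, -0.001, -1.0]]
ft_force: [-0.1, 0.5, -0.6]
width: 0.0851
```

```bash
cat > look.py <<'E'
from h import *
import sys
s=monitor.state();R=s['tool_rot'];print(s['time_s'],s['tool_pos'].round(4) if hasattr(s['tool_pos'],'round') else s['tool_pos'],np.degrees(np.arctan2(R[1][1],R[0][1])),s['ft_force'],s['width'],np.round(s['joint_pos'],1))
tag=sys.argv[1]
p=viewer.capture('wrist');save(p,'w'+tag+'.png')
for m in mark_of(p,'rack_collar'):print('w',m['at'],m['score'],atz(p,m['at'],.239))
q=viewer.capture('scene');save(q,'s'+tag+'.png')
E
python3 look.py 1
```

```text
3.15 [ 0.4976 -0.1929  0.3432] -49.26850213792028 [-0.12761011  0.47598292 -0.59752487] 0.08510575151466752 [-28.7  -2.3  98.7   0.   83.7  20.5]
w [256.8, 200.9] 0.56 [ 0.49848918 -0.19299793  0.239     ]
```

View pics/w1.png

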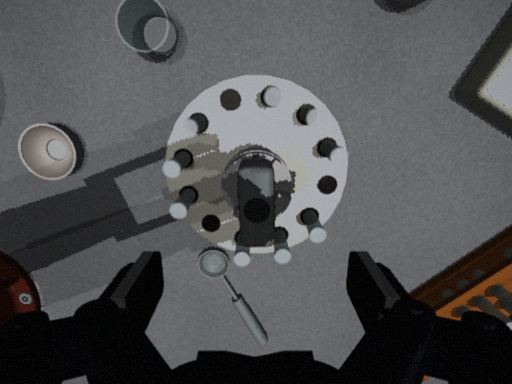

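View pics/s1.png

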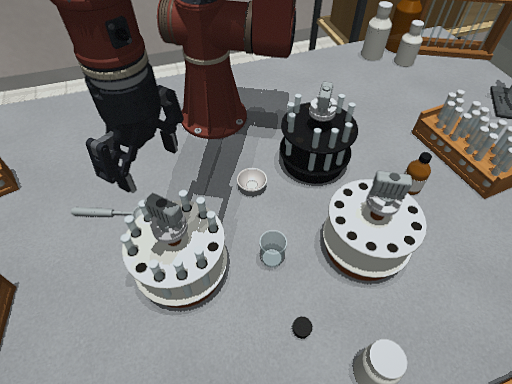

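Run:
```python
from h import *
p=viewer.capture('wrist')
print(atz(p,(257.5,210),.251))
cv2.imwrite('pics/wz.png',cv2.resize(p['image'][140:270,190:330,::-1],None,fx=4,fy=4,interpolation=2))
```

```text
[ 0.49678411 -0.19483707  0.251     ]
```

View pics/wz.png

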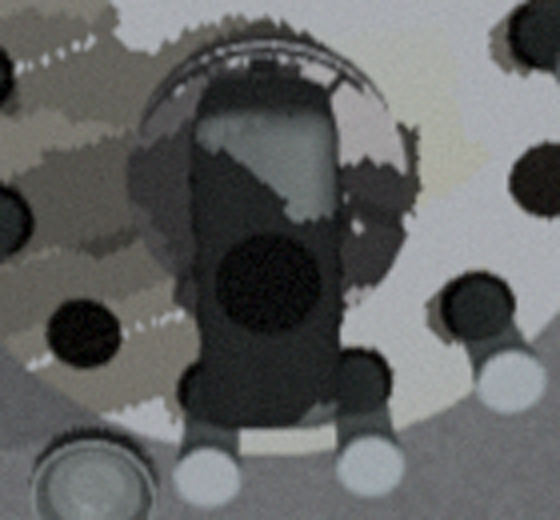

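Emit:
{"fn": "step_arm", "kwargs": {
  "targets": [
    [[-0.05,-0.18,-2],0,8.5],
    [[0,0,-2.5],0,8.5],
    [[0,0,-2.5],0,8.5],
    [[0,0,-2],0,8.5],
    [[0,0,-1.3],0,8.5],
    [[0,0,0],0,8.5],
    [[0,0,0],0,8.5]
  ]
}}

```text
time_s: 4.05
tool_pos: [0.4977, -0.1954, 0.241]
tool_rot: [[0.758, 0.652, 0.001], [0.652, -0.758, -0.0], [0.0, 0.001, -1.0]]
ft_force: [0.9, 0.4, -0.0]
width: 0.0849
```

```bash
python3 look.py 2
```

```text
4.05 [ 0.4977 -0.1954  0.241 ] -49.297730654794115 [ 0.91546487  0.37449697 -0.03589366] 0.08494815359829407 [-29.    2.  105.4   0.   72.6  20.3]
w [253.7, 277.0] 0.71 [ 0.49681884 -0.19440016  0.239     ]
```

View pics/w2.png

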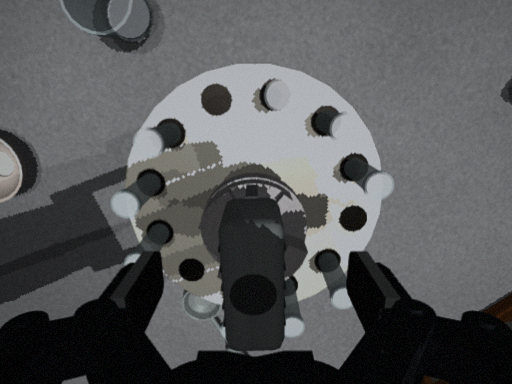

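View pics/s2.png

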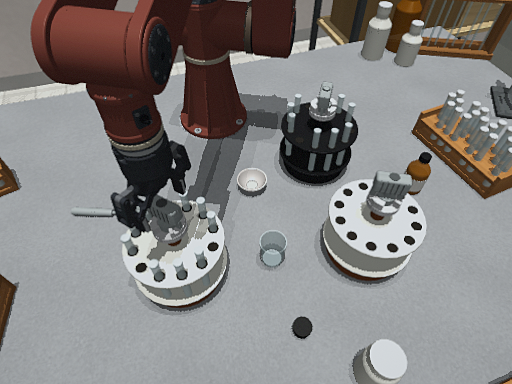

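Emit:
{"fn": "step_arm", "kwargs": {
  "targets": [
    [[0,0,0],0,5],
    [[0,0,0],0,3],
    [[0,0,0],0,2],
    [[0,0,0],0,2],
    [[0,0,0],0,2],
    [[0,0,0],0,2],
    [[0,0,0],0,2],
    [[0,0,0],0,2]
  ],
  "grip_force": 60
}}

```text
time_s: 5.0
tool_pos: [0.4971, -0.1952, 0.2407]
tool_rot: [[0.758, 0.652, -0.001], [0.652, -0.758, 0.001], [-0.0, -0.001, -1.0]]
ft_force: [-3.0, 2.7, 5.7]
width: 0.0254
```

```bash
python3 look.py 3
```

```text
5.0 [ 0.4971 -0.1952  0.2407] -49.32675344953175 [-2.97961246  2.69786929  5.69823294] 0.02540005258480954 [-29.    2.  105.4   0.   72.6  20.3]
w [253.8, 281.2] 0.72 [ 0.49482483 -0.19552525  0.239     ]
```

View pics/w3.png

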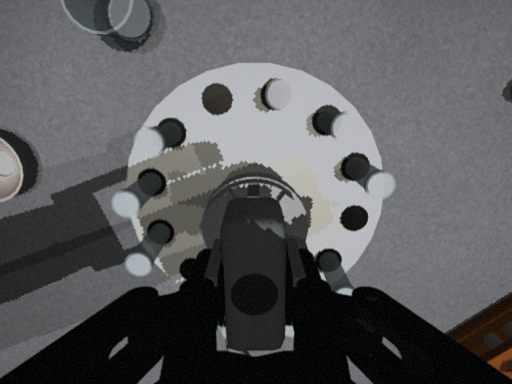

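Emit:
{"fn": "step_arm", "kwargs": {
  "targets": [
    [[0,0,0.4],0,2],
    [[0,0,0.4],0,2],
    [[0,0,0.4],0,2],
    [[0,0,0.1],0,2],
    [[0,0,0],0,2],
    [[0,0,0],0,2]
  ]
}}

```text
time_s: 5.75
tool_pos: [0.497, -0.1953, 0.2525]
tool_rot: [[0.759, 0.652, -0.001], [0.652, -0.759, 0.001], [-0.0, -0.001, -1.0]]
ft_force: [0.6, 0.5, -9.5]
width: 0.0252
```

```bash
python3 look.py 4
```

```text
5.75 [ 0.497  -0.1953  0.2525] -49.33396130699088 [ 0.60199875  0.51826242 -9.5285751 ] 0.025170033049204097 [-29.    1.4 104.7   0.   74.   20.3]
w [253.2, 275.6] 0.82 [ 0.49101188 -0.19826988  0.239     ]
```

View pics/w4.png

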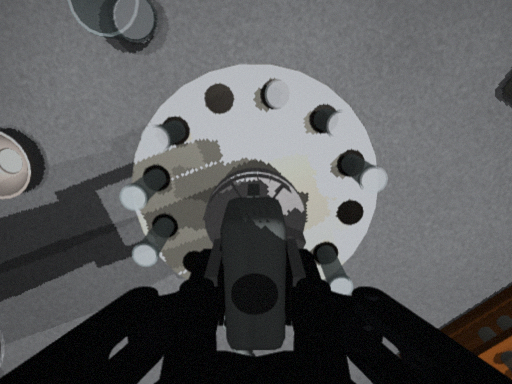

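View pics/s4.png

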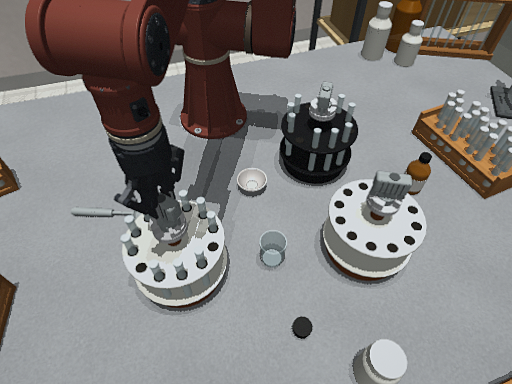

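The collar moves with the jaws: in the wrist view its hole is still at (254,294), and the pull is 9.5 N, which fits about 0.02 m of lift. Next is the clockwise turn.

Emit:
{"fn": "step_arm", "kwargs": {
  "targets": [
    [[0,0,0],-0.1,2],
    [[0,0,0],-0.1,2],
    [[0,0,0],-0.1,2],
    [[0,0,0],-0.1,2],
    [[0,0,0],-0.1,2],
    [[0,0,0],-0.1,2]
  ]
}}

```text
time_s: 6.5
tool_pos: [0.497, -0.1954, 0.253]
tool_rot: [[0.994, 0.106, -0.001], [0.106, -0.994, 0.0], [-0.001, -0.0, -1.0]]
ft_force: [0.6, 0.7, -10.2]
width: 0.0252
```

Emit:
{"fn": "step_arm", "kwargs": {
  "targets": [
    [[0,0,0],-0.1,2],
    [[0,0,0],-0.1,2],
    [[0,0,0],-0.1,2],
    [[0,0,0],-0.1,2],
    [[0,0,0],-0.1,2],
    [[0,0,0],-0.1,2],
    [[0,0,0],-0.02,2],
    [[0,0,0],0,2],
    [[0,0,0],0,2]
  ]
}}

```text
time_s: 7.4
tool_pos: [0.4969, -0.1954, 0.253]
tool_rot: [[0.873, -0.487, -0.001], [-0.487, -0.873, 0.0], [-0.001, 0.0, -1.0]]
ft_force: [-0.4, -0.5, -9.3]
width: 0.0256
```

```bash
python3 look.py 5
```

```text
7.4 [ 0.4969 -0.1954  0.253 ] -119.15834916082913 [-0.40806115 -0.45006627 -9.34622223] 0.025558180185458513 [-29.    1.4 104.7  -0.   74.   90.2]
w [253.5, 277.4] 0.9 [ 0.48979981 -0.19064574  0.239     ]
```

View pics/w5.png

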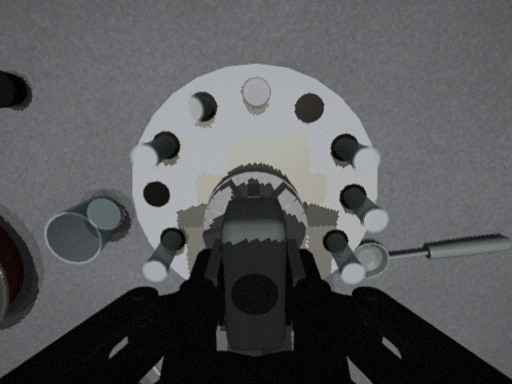

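The collar turned 70° with the jaws and little sideways force. I'll lower it, still gripped, by about 20 mm and then release.

Emit:
{"fn": "step_arm", "kwargs": {
  "targets": [
    [[0,0,-0.5],0,2],
    [[0,0,-0.5],0,2],
    [[0,0,-0.5],0,2],
    [[0,0,-0.4],0,2],
    [[0,0,0],0,2],
    [[0,0,0],0,2]
  ]
}}

```text
time_s: 8.15
tool_pos: [0.497, -0.1954, 0.2344]
tool_rot: [[0.873, -0.488, -0.001], [-0.488, -0.873, 0.0], [-0.001, 0.0, -1.0]]
ft_force: [-3.4, -0.2, -5.5]
width: 0.0251
```

Emit:
{"fn": "step_arm", "kwargs": {
  "targets": [
    [[0,0,0],0,4],
    [[0,0,0],0,6],
    [[0,0,0],0,8.5],
    [[0,0,0],0,8.5],
    [[0,0,0],0,8.5],
    [[0,0,0],0,8.5],
    [[0,0,2.5],0,8.5],
    [[0,0,4],0,8.5],
    [[0,0,4],0,8.5],
    [[0,0,0],0,8.5],
    [[0,0,0],0,8.5]
  ]
}}

```text
time_s: 9.25
tool_pos: [0.498, -0.1958, 0.3409]
tool_rot: [[0.873, -0.488, 0.003], [-0.488, -0.873, -0.002], [0.003, -0.0, -1.0]]
ft_force: [-0.5, -0.5, -1.1]
width: 0.085
```

```bash
python3 look.py 6
python3 - <<'E'
from h import *
p=cv2.imread('pics/s6.png')[160:260,110:240];a=cv2.imread('pics/w6.png')[130:290,170:340]
cv2.imwrite('pics/z6.png',np.hstack([cv2.resize(p,(420,323),interpolation=2),cv2.resize(a,(343,323),interpolation=2)]))
E
```

```text
9.25 [ 0.498  -0.1958  0.3409] -119.23319486329972 [-0.45572817 -0.48794496 -1.05555688] 0.08500419581175864 [-29.   -2.2  98.8   0.   83.2  90.2]
w [254.6, 201.0] 0.66 [ 0.49890033 -0.19612015  0.239     ]
```

View pics/z6.png

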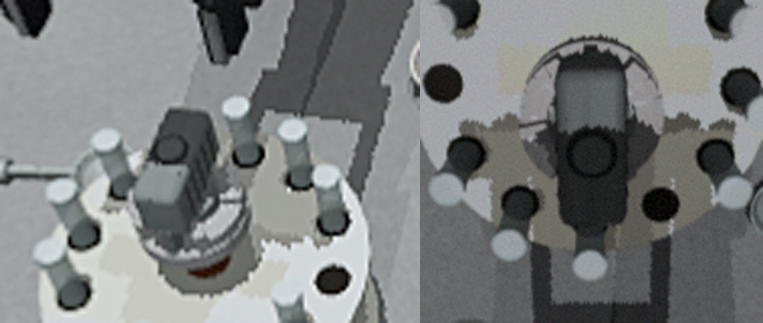

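View pics/w6.png

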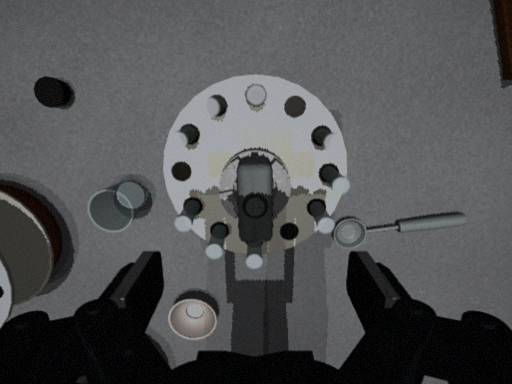

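Run:
```python
from h import *
p=viewer.capture('scene')
for z in(.241,.251,.261):print(z,proj(p,[.4972,-.195,z]))
im=p['image'][180:240,135:195,::-1];cv2.imwrite('pics/z7.png',cv2.resize(im,None,fx=9,fy=9,interpolation=2))
```

```text
0.241 [[162.10773246 206.38703718]]
0.251 [[160.8931925  202.84318158]]
0.261 [[159.6457584  199.20523798]]
```

View pics/z7.png

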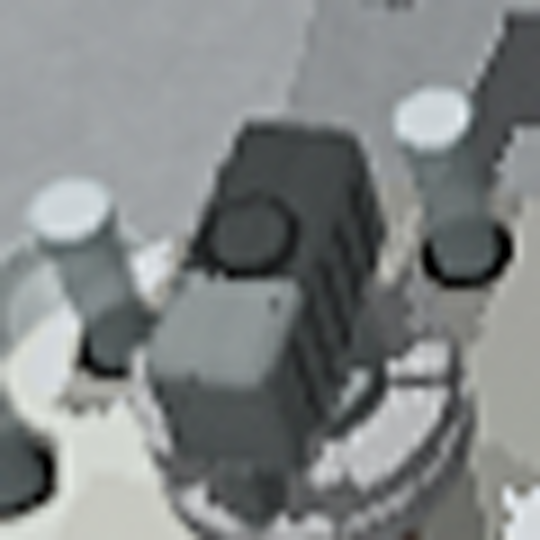

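```bash
python3 -c "
from h import *
print(workorder.sign_off())"
```

```text
the job is handed in; nothing more can be done
None
```

I locked the collar on the white carousel that holds the tubes and handed the job in. I gripped it by its flat faces, pulled it up about 12 mm, turned it 70° clockwise, lowered it about 19 mm, then let go and moved the gripper well clear above it.

- **Lift:** the pull read 9.5 N while raised, which matches about 0.02 m of lift, above the 0.0145 m needed.
- **Turn:** the tool yaw went from -49.3° to -119.2°. After release, the wrist picture shows the bar still lined up with the jaws. By the nominal unlocked reading, that puts the collar near 0.
- **Down:** in the scene picture the hole in the collar's top dropped about 3.2 px from its unlocked position, or about 9 mm. The expected shelf-to-locked drop is 10 mm, and the 1 mm gap is about the error of reading that picture.
- **Clearances:** the last force reading was about 1 N with the gripper open and clear. The arm never went near the empty carousel's collar after the initial swing at a safe height. The clock was at about 9.3 s of the 35 s allowed.

No check failed. The networks also reported the collar on the black look-alike, which I ignored. While gripping, their wrist-view positions were up to about 8 mm off because I worked them out at the unlocked height, so I used the tool pose and forces instead.

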